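# Put the tools back in their foam modules

### The arm

A 6-joint arm with a two-finger parallel gripper is mounted at the origin on the work surface. World frame = base frame: x ahead of the robot, y to its left, z up, the work surface at z = 0. Lengths are in m, angles in degrees, forces in N, time in s.
With the tool pointing down it reaches from about 0.35 to 0.875 m from the base axis. Payload 4.2 kg.
Tool frame: the origin (TCP) lies midway between the tips of the shut fingers; the grasp point (between the pads) lies 19 mm behind it; z points along the fingers, y is the line along which they close (so a half turn about z gives the same grasp; the last joint's range is limited). The gripper opens to 87 mm and grips with 3 to 60 N. Pads are 19 mm wide; open, the fingers measure 117 mm over their backs; the gripper's body (75 mm by 190 mm) begins 51 mm behind the grasp point.
Start: joints at [80.821, 22.042, 0.453, 0, -68.411, -14.817], TCP at [0.254, 0.571, 0.191] pointing down, gripper open.
Joint ranges: [-179.83, 179.83], [-69.29, 118.12], [-61.27, 80.66], [-181.25, 117.63], [-171.15, -9.14], [-177.46, 177.46]. Speed limits (degrees/s): [159.86, 159.86, 180, 180, 180, 180].

### API

Orientations are given as [roll, pitch, yaw] about the fixed x, y, z axes, in that order (R = Rz(yaw) Ry(pitch) Rx(roll)).
In Python, from workcell import env gives the robot as it stands. The module is installed in compiled form; this text tells all that it offers. Calls block until the motion is done:
- env.goto(position, orientation): joint-space move of the TCP to a pose.
- env.move_straight(position, rotation=None, rate=0.15, force_limit=None): straight line of the TCP; rotation=None keeps the orientation; rate is the mean speed in m/s. With force_limit (N) it stops when the force on the tool has changed by that much, and returns True; else False.
- env.set_joints(angles): joint-space move.
- env.gripper_to(opening, grasp_force=None): opening from 0.0 (shut) to 1.0 (fully open); grasp_force is the grip in N (None keeps the last); returns when the fingers have stopped.
- env.dwell(seconds).
- env.inverse_kinematics(position, orientation): joint angles nearest the present ones, or None.
- env.read_state(): the state.
- env.grab_frame(name): name is "scene" or "top"; returns a dict with "image" (400x640x3 uint8, blue, green, red), "fx", "fy", "cx", "cy" (pixels), "position" and "orientation" of the camera in the world. Camera axes: x right, y up, looking along -z (the intrinsics and any distortion apply to the point x, -y, -z); pixel columns grow to the right and rows downward; lengths in m; the calibration is good to about 2 mm. A picture is of the moment at which its call begins. There is no depth.
A pose or a line that the arm cannot do raises env.Unreachable and nothing moves.
- env.close_job(): hands the job in; it is judged then, once.
Trained networks look in a picture, given as the dict that the camera call returned (one of the last four; its "shot" number tells which), for a name from the list of things; names that differ only in an ending like _2 or _b are one class to them, and where a whole thing is asked for, a point or a joint stands for the part that bears it (a point fixed in the world has none). Each returns a list of dicts, best first, with "score" (0 to 1); they miss things now and then, are a little off and sometimes report something else, mostly with a low value. They report only what shows in the picture. A call takes as long as a camera call.
- env.search_frame(picture, thing): "xyz" ([x, y, z] in m, in world coordinates, good to about 4 mm: the middle of the surface that is visible of it).
- env.trace(picture, thing): "mask" (400x640 bool, what is visible of it).
The state is a dict: "clock": time; "joint_positions": joint angles; "qvel": joint speeds; "joint_torque": joint torques, N m; "position": TCP position; "tool_rot": TCP orientation; "force": force on the tool from outside, world axes, zero at the start; "wrist_torque": the same for the moment, N m; "opening": opening from 0.0 (shut) to 1.0 (fully open); "finger_force": force on a finger pad.
Only numpy, scipy, OpenCV 4.12 (cv2) and the standard library are available. Lean on these libraries where they do the work, as an engineer would, in place of code of your own. Each camera call takes 0.05 s, during which the arm holds its last target. There are 200 camera calls.

### The job

The brake job is finished: put the ratchet, the screwdriver, the hammer and the big socket away, each into the foam module whose cut-out has its shape, lying (the socket standing) fully down in the cut-out with head and handle where the cut-out shows them. Set the tools down rather than dropping them, and leave the spray can and the grease tin where they are.

Things in the scene. Friction and masses are not known exactly. Their poses are not given: they have to be found in the camera images.
- ratchet: Ratchet, black handle, round steel head, 170 mm long, 0.26 kg. Lies level on a 3 mm mat. Origin: underside, below the grip point; x points from handle end to head, z up. Handle 28 wide, 30 high, x=-70 to +30 mm; thin neck; head 36 across at x=+82, 29 high, square stub on top to 39 mm. Grip along y at the origin, fingertips 8+ mm above the underside to clear the foam.
- screwdriver: Screwdriver, black handle, steel blade, 165 mm long, 0.11 kg. Lies level on a 3 mm mat. Origin: underside, below the grip point; x points from handle end to blade tip, z up. Handle 30 wide, 30 high, x=-52 to +48 mm; blade 8 mm thick on to x=+112, 15 mm above the underside. Grip along y at the origin, fingertips 8+ mm above the underside to clear the foam.
- hammer: Ball-peen hammer, wooden handle, steel head, 170 mm long, 0.27 kg. Lies level on a 3 mm mat. Origin: underside, below the grip point; x points from handle end to head, z up. Handle 24 wide, 30 high, from x=-110 mm; head crosswise at x=+45 (30 to 60), about 34 mm to each side in y, 30 high. Grip along y at the origin, fingertips 8+ mm above the underside to clear the foam.
- socket: Large dark steel impact socket: a cylinder 46 mm across, 50 mm high, 0.33 kg, standing upright on a 3 mm mat. Origin: centre of the underside; z up; its yaw has no meaning. Grip across the diameter, any heading, fingertips 8+ mm above the underside.
- module_ratchet: Fixed foam slab 200 (x) x 90 x 14 mm, one of four side by side in any order in a grey tray (rim 6 mm above foam). Origin: centre of underside, z up. Black foam, top z=14 mm; blue cut-out floor z=8 mm, 7 mm clear all round its tool. Ratchet-shaped: handle part 42 wide to -x, neck, round head part 50 across to +x. The ratchet's origin belongs at x=-15, y=0, z=8 mm, x axes alike.
- module_screwdriver: Fixed foam slab 200 (x) x 90 x 14 mm, one of four side by side in any order in a grey tray (rim 6 mm above foam). Origin: centre of underside, z up. Black foam, top z=14 mm; blue cut-out floor z=8 mm, 7 mm clear all round its tool. Screwdriver-shaped: handle part 44 wide to -x, blade slot 22 wide to +x. The screwdriver's origin belongs at x=-30, y=0, z=8 mm, x axes alike.
- module_hammer: Fixed foam slab 200 (x) x 90 x 14 mm, one of four side by side in any order in a grey tray (rim 6 mm above foam). Origin: centre of underside, z up. Black foam, top z=14 mm; blue cut-out floor z=8 mm, 7 mm clear all round its tool. T-shaped: handle part 38 wide to -x, head part 80 across (y) at the +x end. The hammer's origin belongs at x=+25, y=0, z=8 mm, x axes alike.
- module_socket: Fixed foam slab 200 (x) x 90 x 14 mm, one of four side by side in any order in a grey tray (rim 6 mm above foam). Origin: centre of underside, z up. Black foam, top z=14 mm; blue cut-out floor z=8 mm, 7 mm clear all round its tool. Round, 60 mm across, in the middle. The socket stands upright in it, its origin at x=0, y=0, z=8 mm.
- spray_can: Bystander: upright spray can, 53 mm across, 160 mm high, beyond the work. Origin: centre of the underside. To be left alone.
- grease_tin: Bystander: upright round tin, 72 mm across, 60 mm high, beyond the work. Origin: centre of the underside. To be left alone.

How it is judged:
By the outcome, as a careful person would: the job done as asked, in the order asked, and still so for the second after the job is handed in, with the robot touching nothing.
It also fails if it takes over 120 s, if anything falls off the work surface, if the arm or the gripper's body presses on something with over 40 N, if the wrist force passes 120 N, or if a joint passes its speed limit or range.

## Working session

There is one attempt and no reset: what is moved stays moved. The work goes in short steps, each a Python script; the robot and the scene stay as the last script left them, time stands still between calls to the robot, and variables do not carry over. Pictures are saved under pics/ and viewed, at most 14 in all, crops included, and the job is handed in when it is done.

```bash
mkdir -p pics
cat > h.py <<'E'
import numpy as np, cv2, json
from scipy.spatial.transform import Rotation as R
from workcell import env
def project(f,P):
    P=np.atleast_2d(P); Rc=R.from_euler('xyz',f['orientation'],degrees=True).as_matrix()
    c=(P-np.array(f['position']))@Rc
    return np.c_[f['fx']*c[:,0]/-c[:,2]+f['cx'], f['fy']*-c[:,1]/-c[:,2]+f['cy']]
def unproject(f,uv,z):
    uv=np.atleast_2d(uv).astype(float); Rc=R.from_euler('xyz',f['orientation'],degrees=True).as_matrix()
    d=np.c_[(uv[:,0]-f['cx'])/f['fx'],-(uv[:,1]-f['cy'])/f['fy'],-np.ones(len(uv))]@Rc.T
    p=np.array(f['position']); return p+d*((z-p[2])/d[:,2])[:,None]
E
python3 - <<'E'
from h import *
np.set_printoptions(precision=4,suppress=True)
for n in ['top','scene']:
    f=env.grab_frame(n); cv2.imwrite(f'pics/{n}0.png',f['image'])
    print({k:v for k,v in f.items() if k!='image'})
    for t in ['ratchet','screwdriver','hammer','socket','module_ratchet','module_screwdriver','module_hammer','module_socket','spray_can','grease_tin']:
        r=env.search_frame(f,t); print(t,[(np.round(q['xyz'],4),round(q['score'],2)) for q in r[:3]])
        m=env.trace(f,t)
        if m:
            M=m[0]['mask'].astype(np.uint8); np.save(f'pics/{n}_{t}.npy',M); print('   mask',m[0]['score'],M.sum(),cv2.minAreaRect(cv2.findNonZero(M)))
s=env.read_state();print(s)
E
```

```text
{'fx': 474.2241872447157, 'fy': 474.2241872447157, 'cx': 315.50054696369193, 'cy': 203.18634852560209, 'position': array([0.4249, 0.0065, 1.386 ]), 'orientation': array([  8.9603,  -0.392 , -91.1182]), 'shot': 1}
ratchet [(array([0.5244, 0.1748, 0.0324]), 0.67), (array([ 0.5408, -0.1689,  0.0195]), 0.6)]
   mask 0.84 516 ((254.126708984375, 240.51077270507812), (12.380776405334473, 59.46588134765625), 4.864514350891113)
screwdriver [(array([0.5317, 0.3646, 0.0287]), 0.71)]
   mask 0.6 446 ((184.5, 234.0), (56.0, 11.0), 90.0)
hammer [(array([0.4988, 0.0761, 0.0297]), 0.85), (array([ 0.5434, -0.0767,  0.0185]), 0.61)]
   mask 0.91 661 ((283.5, 248.5), (59.0, 23.0), 90.0)
socket [(array([0.533 , 0.2665, 0.0514]), 0.59), (array([0.7667, 0.1294, 0.1248]), 0.46)]
   mask 0.72 233 ((218.5, 239.5), (15.0, 17.0), 90.0)
module_ratchet [(array([ 0.5382, -0.1689,  0.018 ]), 0.63)]
module_screwdriver [(array([ 0.5424, -0.2586,  0.0165]), 0.75)]
   mask 0.72 2113 ((402.13018798828125, 235.01370239257812), (69.02674865722656, 31.496923446655273), 87.87889862060547)
module_hammer [(array([ 0.5373, -
[... 2214 characters left out ...]
0117, 64.00192260742188), 7.125016689300537)
grease_tin [(array([ 0.7978, -0.1407,  0.0613]), 0.81), (array([ 0.552 , -0.0775,  0.0161]), 0.61)]
   mask 0.62 1311 ((301.0, 257.5), (43.0, 34.0), 90.0)
{'clock': 2.1, 'joint_positions': array([ 80.8218,  22.0422,   0.4512,   0.0014, -68.4115, -14.8152]), 'qvel': array([-0.0849,  0.0617,  0.0463, -0.0043, -0.0087, -0.0432]), 'joint_torque': array([  0.0001, -39.0461,  18.7619,   4.2243,   0.0155,  -0.    ]), 'position': array([0.2541, 0.571 , 0.1907]), 'tool_rot': array([179.998 ,  -0.0019, -23.9929]), 'force': array([-0.1945,  0.2708,  0.5331]), 'wrist_torque': array([0.0519, 0.0052, 0.0088]), 'finger_force': 0.0, 'opening': 0.9966942329299007}
```

View pics/top0.png

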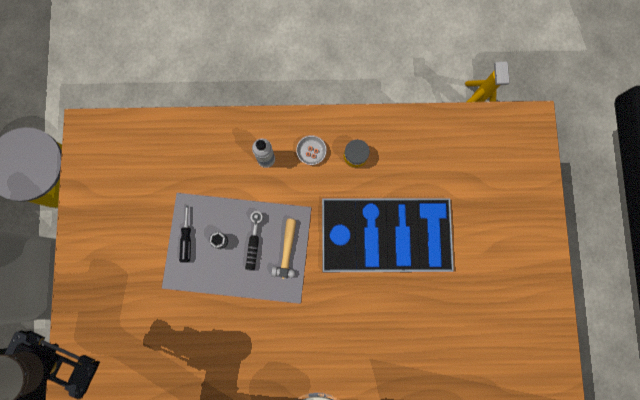

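View pics/scene0.png

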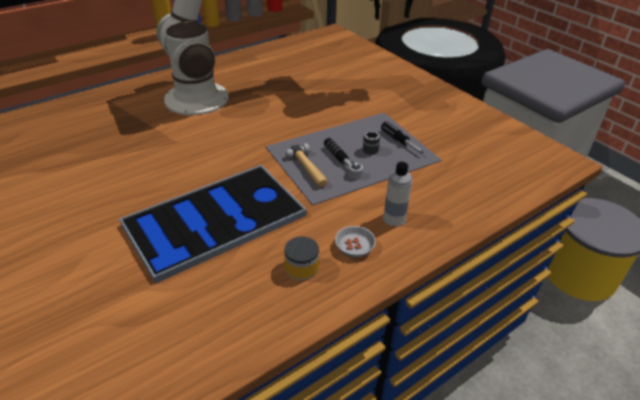

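Both views agree. From left to right in the top view, the tray modules are socket (340,235), ratchet (371,235), screwdriver (403,235) and hammer (433,235). On the mat are the screwdriver (186,234), blade up; the socket (219,240); the ratchet (254,240), head up; and the hammer (286,248), head down, i.e. toward −x, so it needs about a half turn.

Next I fit the poses with model silhouettes.

```bash
cat > fit.py <<'E'
from h import *
from scipy.optimize import minimize
def box(x0,x1,y0,y1,z0,z1): return np.array([[x,y,z] for x in(x0,x1) for y in(y0,y1) for z in(z0,z1)])/1e3
def cyl(x,r,z0,z1): a=np.linspace(0,2*np.pi,24,endpoint=False); return np.array([[x+r*np.cos(t),r*np.sin(t),z] for t in a for z in(z0,z1)])/1e3
M={'ratchet':[box(-70,30,-14,14,0,30),box(30,70,-6,6,8,20),cyl(82,18,0,29),box(77,87,-5,5,29,39)],
'screwdriver':[box(-52,48,-15,15,0,30),box(48,112,-4,4,11,19)],
'hammer':[box(-110,32,-12,12,0,30),box(30,60,-34,34,0,30)],'socket':[cyl(0,23,0,50)],
'tray':[cyl(0,30,8,8),  # x,y offsets added below
 ]}
def off(p,dy): return p+np.array([0,dy/1e3,0])
M['tray']=[cyl(0,30,8,8)]+[off(p,-90) for p in(box(-92,22,-21,21,8,8),box(15,60,-13,13,8,8),cyl(67,25,8,8))]\
 +[off(p,-180) for p in(box(-89,25,-22,22,8,8),box(25,89,-11,11,8,8))]+[off(p,-270) for p in(box(-92,57,-19,19,8,8),box(48,92,-40,40,8,8))]
S=4
def render(f,parts,p,z):
    im=np.zeros((400*S,640*S),np.uint8); Rz=R.from_euler('z',p[2]).as_matrix()
    for q in parts:
        uv=(project(f,q@Rz.T+[p[0],p[1],z])+.5)*S
        cv2.fillConvexPoly(im,cv2.convexHull((uv*16).round().astype(np.int32)),255,shift=4)
    return cv2.resize(im,(640,400),interpolation=cv2.INTER_AREA)/255.
def fit(views,name,p0,z):
    def cost(p):
        c=0
        for f,m in views:
            r=render(f,M[name],p,z); c+=1-np.minimum(r,m).sum()/np.maximum(r,m).sum()
        return c/len(views)
    s=np.array(p0)+np.array([[0,0,0],[.015,0,0],[0,.015,0],[0,0,.15]])
    o=minimize(cost,p0,method='Nelder-Mead',options=dict(initial_simplex=s,xatol=2e-4,fatol=1e-4)); 
    return o.x,1-o.fun
def blue(f):
    b,g,r=[f['image'][...,i].astype(int) for i in range(3)]; m=((b>120)&(b-r>70)).astype(np.uint8)
    return m
E
python3 - <<'E'
from fit import *
np.set_printoptions(precision=4,suppress=True)
ft=env.grab_frame('top'); fs=env.grab_frame('scene')
res={}
P={'ratchet':[.52,.17,0],'screwdriver':[.52,.36,0],'hammer':[.52,.075,np.pi],'socket':[.53,.262,0]}
vis={n:f['image'].copy() for n,f in(('top',ft),('scene',fs))}
for t,p0 in P.items():
    V=[]
    for n,f in(('top',ft),('scene',fs)):
        m=env.trace(f,t)
        if m: V.append((f,m[0]['mask'].astype(float)))
    for sub in ([V] + ([[v] for v in V])):
        p,s=fit(sub,t,p0,.003); print(t,len(sub),p[:2],np.degrees(p[2]),'iou',round(s,3))
        if sub is V: res[t]=p.tolist()
V=[]
for n,f in(('top',ft),('scene',fs)):
    m=blue(f); 
    r=render(f,M['tray'],[.54,-.08,0],0); k=cv2.dilate((r>0).astype(np.uint8),np.ones((25,25)))
    V.append((f,(m*k).astype(float)))
for sub in (V,V[:1],V[1:]):
    p,s=fit(sub,'tray',[.54,-.08,0],0); print('tray',p[:2],np.degrees(p[2]),s)
    if sub is V: res['tray']=p.tolist()
json.dump(res,open('res.json','w'))
ims=[]
for n,f in(('top',ft),('scene',fs)):
    im=cv2.resize(f['image'],None,fx=3,fy=3,interpolation=cv2.INTER_CUBIC)
    for t in res:
        r=cv2.resize(render(f,M[t],res[t],0 if t=='tray' else .003),None,fx=3,fy=3)
        c,_=cv2.findContours((r>.5).astype(np.uint8),0,1); cv2.drawContours(im,c,-1,(0,255,255),1)
    ims.append(im[175*3:310*3,160*3:460*3] if n=='top' else im[115*3:285*3,115*3:450*3])
cv2.imwrite('pics/fit.png',cv2.resize(np.vstack([cv2.resize(i,(900,int(i.shape[0]*900/i.shape[1]))) for i in ims]),None,fx=.68,fy=.68,interpolation=cv2.INTER_AREA))
E
python3 -c "
import cv2;i=cv2.imread('pics/fit.png');print(i.shape)"
```

```text
ratchet 2 [0.5195 0.1769] -7.915324425936575 iou 0.816
ratchet 1 [0.5206 0.1769] -7.415367529053738 iou 0.896
ratchet 1 [0.5188 0.1771] -9.512487927002075 iou 0.751
screwdriver 2 [0.5282 0.372 ] -1.9381639732704858 iou 0.706
screwdriver 1 [0.5289 0.3721] -1.7326814914837285 iou 0.812
screwdriver 1 [0.5279 0.3735] -5.88917608486042 iou 0.62
hammer 2 [0.4867 0.083 ] 169.8603440519499 iou 0.799
hammer 1 [0.4867 0.0828] 170.27102581564077 iou 0.857
hammer 1 [0.489  0.0808] 168.84863481648355 iou 0.754
socket 2 [0.5365 0.2718] 4.54084625371529 iou 0.899
socket 1 [0.5367 0.2725] 5.093918113848312 iou 0.873
socket 1 [0.5363 0.272 ] -3.8211771473229654 iou 0.927
tray [ 0.5474 -0.0778] -0.9071273905279926 0.8385359547547809
tray [ 0.5484 -0.0775] -0.6071578111902098 0.9042923934452859
tray [ 0.5404 -0.0786] -1.048557811673475 0.8272319421010671
(585, 612, 3)
```

View pics/fit.png

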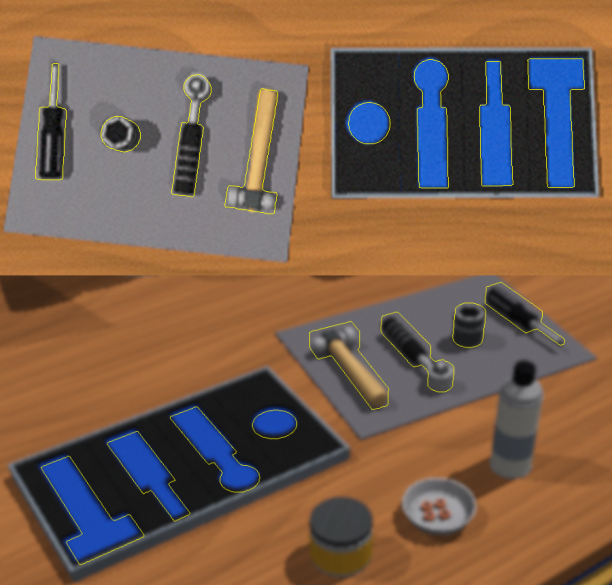

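The fits match the outlines well in the top view (the scene view's blue is biased by the cut-out walls). I'll take the tray origin as about (0.5475, −0.0777), yaw −0.8°, and start with the ratchet.

```bash
cat > act.py <<'E'
from fit import *
res=json.load(open('res.json')); tray=np.array([.5475,-.0777]); ty=np.radians(-.8)
def slot(n):
    d={'socket':(0,0),'ratchet':(-15,-90),'screwdriver':(-30,-180),'hammer':(25,-270)}[n]
    return tray+R.from_euler('z',ty).as_matrix()[:2,:2]@(np.array(d)/1e3)
def pick(n,yaw,h=.010,op=.68,force=45,up=.16):
    x,y,_=res[n]; o=[180,0,yaw]
    env.gripper_to(op); env.goto([x,y,up],o)
    hit=env.move_straight([x,y,.003+h],rate=.12,force_limit=12)
    env.gripper_to(0,force); s=env.read_state()
    print('pick',n,'hit',hit,s['position'].round(4),'open mm',round(s['opening']*87,1),'ff',s['finger_force'].round(1) if hasattr(s['finger_force'],'round') else s['finger_force'])
    env.move_straight([x,y,up],rate=.15)
    s=env.read_state(); print(' held',round(s['opening']*87,1),s['force'].round(2),s['wrist_torque'].round(3),'t',s['clock'])
def over(n,yaw,dx=0,dy=0,z=.10):
    x,y=slot(n)+[dx,dy]; env.goto([x,y,z],[180,0,yaw])
def lower(n,h=.010,dx=0,dy=0,op=.15):
    x,y=slot(n)+[dx,dy]
    env.move_straight([x,y,.008+h+.010],rate=.1,force_limit=15)
    hit=env.move_straight([x,y,.008+h-.002],rate=.015,force_limit=4)
    s=env.read_state(); print('lower',n,hit,s['position'].round(4),s['force'].round(2),s['tool_rot'].round(2))
def release(n,width,up=.16):
    env.gripper_to((width+16)/87); env.dwell(.2)
    p=env.read_state()['position']; env.move_straight([p[0],p[1],up],rate=.15); print('t',env.read_state()['clock'])
def snap(name,box=(300,180,470,290),sbox=(90,90,330,300)):
    ims=[]
    for n,b in(('top',box),('scene',sbox)):
        i=env.grab_frame(n)['image'][b[1]:b[3],b[0]:b[2]]; ims.append(cv2.resize(i,None,fx=480/i.shape[0]*.85,fy=480/i.shape[0]*.85,interpolation=cv2.INTER_CUBIC))
    o=np.hstack(ims); o=cv2.resize(o,None,fx=min(1,800/o.shape[1]),fy=min(1,800/o.shape[1])); cv2.imwrite(f'pics/{name}.png',o)
E
python3 - <<'E'
from act import *
pick('ratchet',np.degrees(res['ratchet'][2])); over('ratchet',-.8); snap('r_over')
E
```

```text
pick ratchet hit False [0.5195 0.1769 0.013 ] open mm 0.1 ff 0.0
 held 0.4 [-0.95 -0.21  0.31] [-0.021 -0.026  0.02 ] t 8.8
```

View pics/r_over.png

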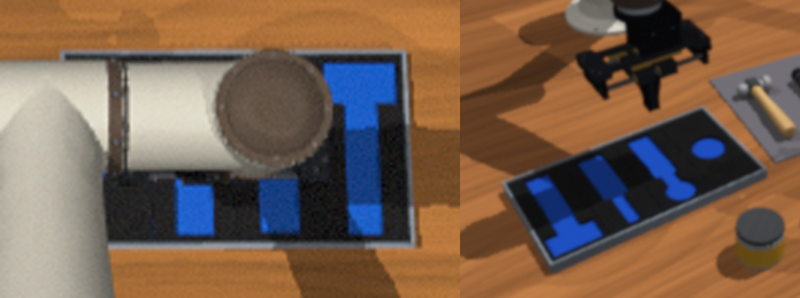

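The gripper shut empty: nothing is held above the tray, and the opening reads 0. I'll check what happened on the mat.

Run:
```python
from act import *
s=env.read_state(); print(s['opening'],s['position'],s['tool_rot'])
env.goto([.40,-.3,.25],[180,0,0]); snap('mat1',(155,180,325,310),(260,100,450,210))
f=env.grab_frame('top'); g=env.grab_frame('scene')
V=[(q,m[0]['mask'].astype(float)) for q in(f,g) if (m:=env.trace(q,'ratchet'))]
for sub in (V,V[:1],V[1:]):
    p,sc=fit(sub,'ratchet',res['ratchet'],.003); print(p,np.degrees(p[2]),sc)
```

```text
0.004621797619154102 [ 0.53181668 -0.16644256  0.10024277] [-1.79999040e+02 -3.67618982e-02 -7.01932493e-01]
[ 0.51932702  0.17667156 -0.13786916] -7.899321259414714 0.8263261133798794
[ 0.51910985  0.17655059 -0.12771864] -7.317739139451954 0.900500869866703
[ 0.52039521  0.17634531 -0.15507766] -8.885295546841544 0.7682700179215435
```

View pics/mat1.png

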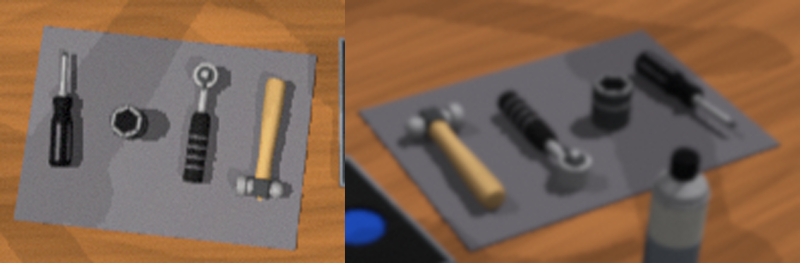

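Run:
```python
from act import *
f=env.grab_frame('scene')
for P in ([.5318,-.1664,.1002],[.5318,-.1664,.0]): print(P,project(f,P))
env.gripper_to(.5); print(env.read_state()['opening'])
x,y,t=res['ratchet']
env.goto([x,y,.10],[180,0,np.degrees(t)])
s=env.read_state(); print(s['position'],s['tool_rot'],s['opening'])
f=env.grab_frame('scene'); u=project(f,s['position'])[0]; print('tcp px',u)
i=f['image'].copy(); cv2.drawMarker(i,tuple(int(v) for v in u.round()),(0,0,255),cv2.MARKER_CROSS,5,1)
r=render(f,M['ratchet'],res['ratchet'],.003)
c,_=cv2.findContours((r>.5).astype(np.uint8),0,1); cv2.drawContours(i,c,-1,(0,255,255),1)
cv2.imwrite('pics/hov.png',cv2.resize(i[50:230,260:460],None,fx=3.3,fy=3.3,interpolation=cv2.INTER_CUBIC))
```

```text
[0.5318, -0.1664, 0.1002] [[225.96814888 175.76650002]]
[0.5318, -0.1664, 0.0] [[229.97661246 208.59101789]]
0.5012814617633531
[0.51980263 0.17623916 0.10032802] [-1.79984692e+02 -2.63769894e-02 -7.97159068e+00] 0.5006966362887907
tcp px [341.26780773 127.31814524]
```

View pics/hov.png

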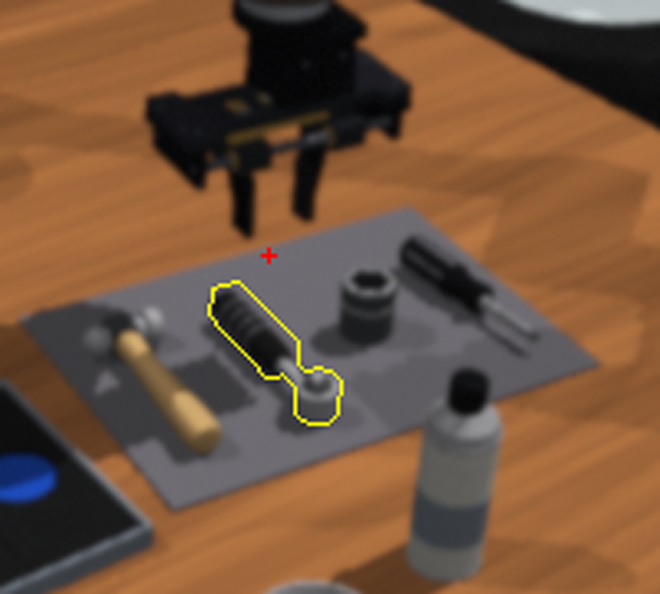

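The real fingertips appear about 9 px (~28 mm) above the projected TCP, so the fingers closed over the top of the ratchet. I'll measure the offset by touching bare table with the fingers shut and looking at where they touch.

Run:
```python
from act import *
env.gripper_to(0); env.goto([.42,-.03,.10],[180,0,0])
a=env.move_straight([.42,-.03,.0],rate=.08,force_limit=5)
s=env.read_state(); print(a,s['position'],s['force'])
if not a:
    a=env.move_straight([.42,-.03,-.045],rate=.03,force_limit=5); s=env.read_state(); print(a,s['position'],s['force'])
f=env.grab_frame('scene'); p=s['position']; u=project(f,[p[0],p[1],0])[0]; print(u)
i=f['image'].copy(); o=np.floor(u-[40,60]).astype(int)
c=cv2.resize(i[o[1]:o[1]+90,o[0]:o[0]+80],None,fx=5,fy=5,interpolation=cv2.INTER_CUBIC); q=((u-o+.5)*5).astype(int)
cv2.drawMarker(c,tuple(int(v) for v in q),(0,0,255),cv2.MARKER_CROSS,9,1)
t=cv2.imread('pics/top0.png'); ft=env.grab_frame('top'); v=project(ft,[[.2541,.571,.1907],[.2541,.571,.2187]]); print(v)
d=cv2.resize(t[310:400,0:130],None,fx=3,fy=3,interpolation=cv2.INTER_CUBIC)
for k,w in enumerate(v): cv2.drawMarker(d,tuple(int(z) for z in (w-[0,310]+.5)*3),[(0,0,255),(0,255,0)][k],cv2.MARKER_CROSS,9,1)
env.move_straight([.42,-.03,.12],rate=.15)
print('t',env.read_state()['clock'])
d=cv2.copyMakeBorder(d,0,c.shape[0]-d.shape[0],0,0,cv2.BORDER_CONSTANT); cv2.imwrite('pics/touch.png',np.hstack([c,d]))
```

```text
False [ 4.20407682e-01 -2.98784324e-02  3.69771945e-04] [ 0.16483517 -0.29055183 -0.03742501]
True [ 0.41984462 -0.03004673 -0.03140026] [-1.16731443 -1.15344474  7.35731752]
[255.26275079 166.19652605]
[[ 80.49011401 353.93311886]
 [ 74.77235655 355.80774033]]
t 19.9667
```

View pics/touch.png

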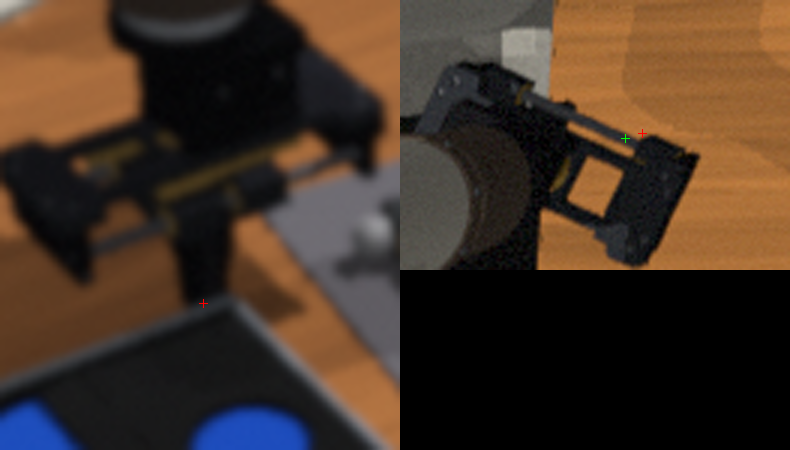

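The fingers touched the table at a reported z of −31 mm, while the horizontal position matches. So the true tip is about 31 mm above the reported TCP. I'll correct for that and redo the ratchet.

```bash
cat > patch.py <<'E'
import re
s=open('act.py').read()
s=s.replace("from fit import *","from fit import *\nZO=.0305  # real fingertips sit this far above the reported TCP")
s=s.replace("[x,y,up]","[x,y,up-ZO]").replace("[x,y,.003+h]","[x,y,.003+h-ZO]").replace("[x,y,z],[180","[x,y,z-ZO],[180").replace("[x,y,.008+h+.010]","[x,y,.008+h+.010-ZO]").replace("[x,y,.008+h-.002]","[x,y,.008+h-.003-ZO]").replace("p[1],up]","p[1],up-ZO]")
open('act.py','w').write(s)
E
python3 patch.py
python3 - <<'E'
from act import *
pick('ratchet',np.degrees(res['ratchet'][2])); 
if env.read_state()['opening']*87>20: over('ratchet',-.8)
snap('r_over2')
E
```

```text
pick ratchet hit False [ 0.5191  0.1763 -0.0174] open mm 27.5 ff 45.00079572200775
 held 27.8 [-0.34 -0.41 -3.1 ] [-0.036  0.053  0.028] t 25.2167
```

View pics/r_over2.png

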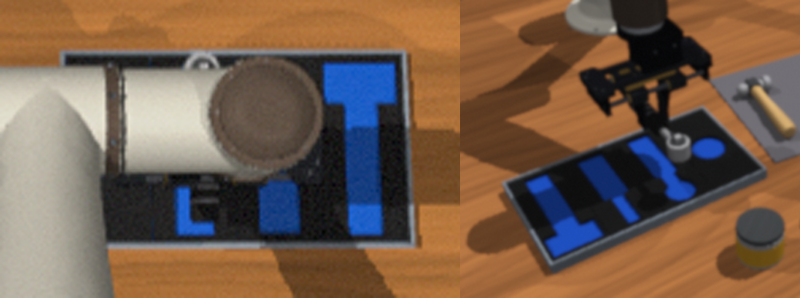

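The ratchet is held level over its cut-out, with the head toward +x. Lowering it now.

Run:
```python
from act import *
lower('ratchet'); release('ratchet',28)
pick('screwdriver',np.degrees(res['screwdriver'][2]))
f=env.grab_frame('top'); g=env.grab_frame('scene')
x,y=slot('ratchet'); print('slot',x,y)
ims=[]
for q,b in((f,(300,180,470,290)),(g,(100,130,330,300))):
    k=4 if q is f else 2.5
    i=cv2.resize(q['image'],None,fx=k,fy=k,interpolation=cv2.INTER_CUBIC)
    r=cv2.resize(render(q,M['ratchet'],[x,y,ty],.008),None,fx=k,fy=k); c,_=cv2.findContours((r>.5).astype(np.uint8),0,1); cv2.drawContours(i,c,-1,(0,255,255),1)
    i=i[int(b[1]*k):int(b[3]*k),int(b[0]*k):int(b[2]*k)]; ims.append(cv2.resize(i,None,fx=270/i.shape[0],fy=270/i.shape[0]))
cv2.imwrite('pics/r_in.png',np.hstack(ims)); print(np.hstack(ims).shape)
```

```text
lower ratchet True [ 0.5314 -0.1675 -0.0084] [-0.4   0.14  5.09] [ 1.7999e+02 -1.0000e-02 -7.8000e-01]
t 29.925
pick screwdriver hit False [ 0.528   0.3715 -0.0174] open mm 29.6 ff 45.00059723854065
 held 29.5 [-0.74  0.47 -1.59] [-0.02   0.     0.035] t 35.6167
slot 0.5312448659093374 -0.16748179445575018
(270, 782, 3)
```

View pics/r_in.png

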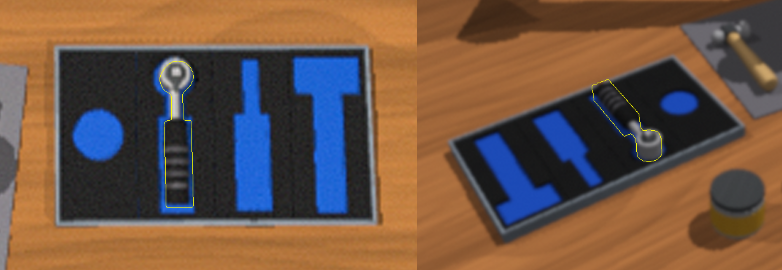

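The ratchet sits on the projected target outline in both views, and the screwdriver is held (29.5 mm). I'll place the screwdriver, then pick the hammer.

```bash
cat >> act.py <<'E'
def press(n,h=.010):
    x,y=slot(n); hit=env.move_straight([x,y,.008+h-.001-ZO],rate=.015,force_limit=8); s=env.read_state(); print('press',hit,s['position'].round(4),s['force'].round(2))
E
python3 - <<'E'
from act import *
over('screwdriver',-.8); lower('screwdriver'); press('screwdriver'); release('screwdriver',30)
hy=np.degrees(res['hammer'][2])
print('IK',env.inverse_kinematics([*slot('hammer'),.07],[180,0,-180.8]),env.inverse_kinematics([*res['hammer'][:2],.07],[180,0,hy-180]))
pick('hammer',hy-180)
print(env.read_state()['joint_positions'].round(1))
over('hammer',179.2,z=.14)
print(env.read_state()['joint_positions'].round(1))
f=env.grab_frame('top'); g=env.grab_frame('scene')
ims=[]
for q,b in((f,(300,180,470,290)),(g,(80,90,330,300))):
    k=4 if q is f else 2.5
    i=cv2.resize(q['image'],None,fx=k,fy=k,interpolation=cv2.INTER_CUBIC)
    for t in('screwdriver','ratchet'):
        r=cv2.resize(render(q,M[t],[*slot(t),ty],.008),None,fx=k,fy=k); c,_=cv2.findContours((r>.5).astype(np.uint8),0,1); cv2.drawContours(i,c,-1,(0,255,255),1)
    i=i[int(b[1]*k):int(b[3]*k),int(b[0]*k):int(b[2]*k)]; ims.append(cv2.resize(i,None,fx=290/i.shape[0],fy=290/i.shape[0]))
cv2.imwrite('pics/s_in.png',np.hstack(ims))
E
```

```text
lower screwdriver True [ 0.5151 -0.2573 -0.0084] [-0.97  0.3   4.49] [ 1.7998e+02 -1.0000e-02 -7.8000e-01]
press True [ 0.5151 -0.2573 -0.0084] [-0.15  0.89  3.77]
t 41.475
IK [-1.75969791e+01  3.16035413e+01 -2.00293241e+00 -2.54444375e-14
 -5.63935263e+01 -7.32030209e+01] [ 2.85597056e+01  1.68442437e+01 -2.71547446e+01  2.54444375e-14
 -4.60010117e+01  5.13006385e+01]
pick hammer hit False [ 0.4861  0.0823 -0.0174] open mm 23.4 ff 44.99726951122284
 held 23.8 [-0.21 -1.07 -3.1 ] [-0.095 -0.013  0.022] t 46.55
[ 28.6  12.7 -22.9  -0.  -54.6  51.3]
[-17.5  29.5   0.5  -0.  -61.  -73.2]
```

View pics/s_in.png

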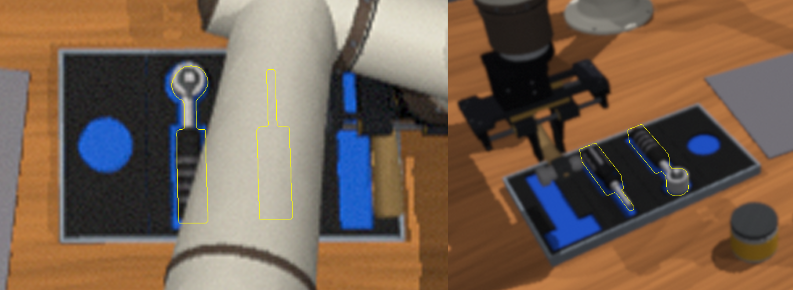

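The screwdriver's blade and handle lie in its cut-out. The hammer is held over its module with the head toward +x. Both earlier tools made firm contact at underside z ≈ 12 mm, which fits a ~4 mm tray floor under the slabs, so they are fully seated. Placing the hammer, then picking the socket.

```bash
sed -i 's/\.008+h+\.010/.012+h+.010/; s/env.gripper_to((width+16)\/87)/env.gripper_to((width+14)\/87)/' act.py
python3 - <<'E'
from act import *
over('hammer',179.2,z=.08); lower('hammer'); release('hammer',24)
pick('socket',0,h=.014,op=.92)
f=env.grab_frame('top'); g=env.grab_frame('scene')
ims=[]
for q,b in((f,(310,190,460,280)),(g,(100,130,330,290))):
    k=4
    i=cv2.resize(q['image'],None,fx=k,fy=k,interpolation=cv2.INTER_CUBIC)
    for t in('hammer','screwdriver','ratchet'):
        r=cv2.resize(render(q,M[t],[*slot(t),ty],.012),None,fx=k,fy=k); c,_=cv2.findContours((r>.5).astype(np.uint8),0,1); cv2.drawContours(i,c,-1,(0,255,255),1)
    i=i[int(b[1]*k):int(b[3]*k),int(b[0]*k):int(b[2]*k)]; ims.append(cv2.resize(i,(500,int(i.shape[0]*500/i.shape[1]))))
o=np.vstack(ims); print(o.shape); cv2.imwrite('pics/h_in.png',o[:600])
for t in('ratchet','screwdriver','hammer'):
    V=[(q,m[0]['mask'].astype(float)) for q in(f,g) if (m:=env.trace(q,t))]
    for z in(.012,.018): p,s=fit(V,t,[*slot(t),ty],z); print(t,z,((p[:2]-slot(t))*1e3).round(1),np.degrees(p[2]-ty).round(1),round(s,3))
E
```

```text
lower hammer True [ 0.5686 -0.348  -0.0084] [-0.52  0.33  5.22] [-1.8000e+02 -3.0000e-02  1.7921e+02]
t 52.1083
pick socket hit False [ 0.5363  0.2713 -0.0134] open mm 44.9 ff 44.99757482291898
 held 45.1 [ 0.71 -0.2  -3.04] [-0.044  0.052  0.012] t 58.4167
(647, 500, 3)
ratchet 0.012 [1.3 3.1] -1.2 0.811
ratchet 0.018 [2.2 1.8] -0.7 0.769
screwdriver 0.012 [0.7 3.1] -0.9 0.73
screwdriver 0.018 [2.1 2.2] -1.1 0.692
hammer 0.012 [-0.6  0.3] -0.0 0.754
hammer 0.018 [0.7 1.2] -0.4 0.728
```

View pics/h_in.png

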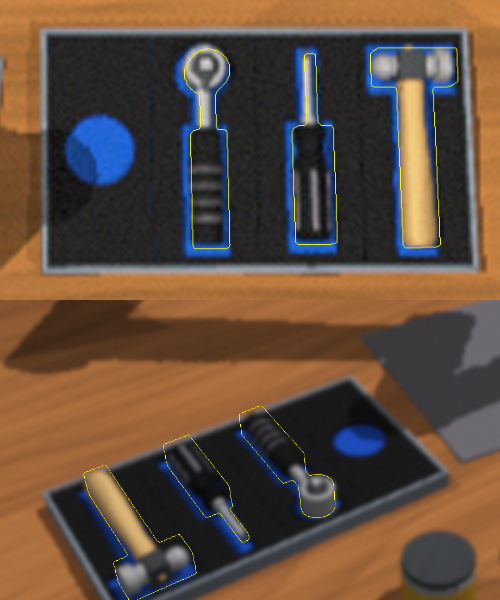

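All three tools sit in their cut-outs with the right headings, and each made contact at the same height. The socket is held (45 mm). Placing it and taking a last look.

Run:
```python
from act import *
over('socket',0,z=.10); lower('socket',h=.014); release('socket',46)
env.goto([.40,.25,.2],[180,0,0]); env.dwell(.3); print(env.read_state()['clock'])
f=env.grab_frame('top'); g=env.grab_frame('scene')
ims=[]
for q,b in((f,(250,135,460,280)),(g,(100,130,430,290))):
    k=4
    i=cv2.resize(q['image'],None,fx=k,fy=k,interpolation=cv2.INTER_CUBIC)
    r=cv2.resize(render(q,M['socket'],[*slot('socket'),ty],.012),None,fx=k,fy=k); c,_=cv2.findContours((r>.5).astype(np.uint8),0,1); cv2.drawContours(i,c,-1,(0,255,255),1)
    i=i[int(b[1]*k):int(b[3]*k),int(b[0]*k):int(b[2]*k)]; ims.append(cv2.resize(i,(500,int(i.shape[0]*500/i.shape[1]))))
cv2.imwrite('pics/end.png',np.vstack(ims)[:600])
V=[(q,m[0]['mask'].astype(float)) for q in(f,g) if (m:=env.trace(q,'socket'))]
p,s=fit(V,'socket',[*slot('socket'),ty],.012); print(((p[:2]-slot('socket'))*1e3).round(1),s)
```

```text
lower socket True [ 0.5474 -0.0777 -0.0044] [-1.02 -0.3   4.79] [1.7999e+02 3.0000e-02 1.0000e-02]
t 63.5083
65.175
[1.4 0.3] 0.858186478871462
```

View pics/end.png

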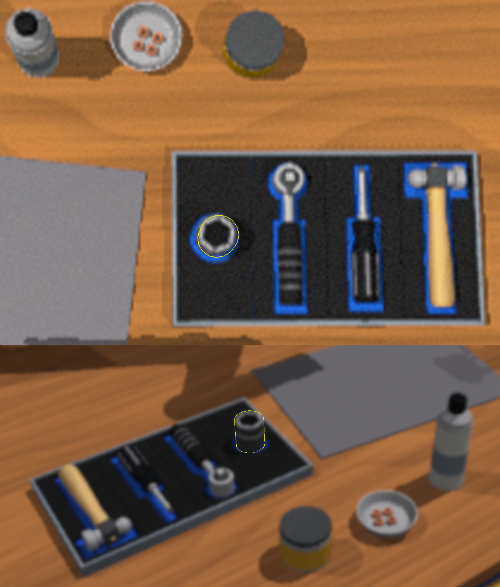

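All four tools are seated in their cut-outs and the bystanders look undisturbed. Handing in.

```bash
python3 -c "
from workcell import env
print(env.close_job())"
```

```text
the job is handed in; nothing more can be done
None
```

The ratchet, screwdriver, hammer and socket are each set down in their own foam cut-outs in that order, the spray can and grease tin were not touched, and the job was handed in at about 65 s; no verdict was returned.

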